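# Clear the cups off a parts case and hold its lid open

### The job

Two steel cups have been left on the lid of the watch-parts case: nest them both in the matching cup standing on the bench mat, so that all three make one upright stack there, while the lid stays shut. Then lift the lid to 50 degrees from shut and hold it there with the gripper; it falls shut if let go, so finish while still holding it. Leave the stack's bottom cup where it stands and do not disturb the loupe, the screwdriver or the white tray.

Things in the scene. Friction and masses are not known exactly. Their poses are not given: they have to be found in the camera images.
- case: grey metal parts case fixed to the mat, open box 170 mm (its x) by 220 mm (its y) by 70 mm tall under a flat aluminium lid. Its place and yaw vary. Origin: centre of the underside (2 mm above the bench top); x points from the lid's grip side towards the hinge side, y is parallel to the hinge, z up.
- lid (a joint): angle of the case's lid in rad: 0 shut, growing as its front edge (the grip's edge) rises; 50 degrees is 0.873; hard stop at 1.35. Nothing holds the lid but gravity, which always pulls it shut; 0.35 kg, about 2 N to lift at the grip. Plate 174 x 224 x 8 mm, underside 70.5 mm above the case's underside, top at 78.5 mm.
- lid_grip (a point): point in the lid's black grip, a block standing on the lid's top at the middle of its front edge: 22 mm along the case's x, 16 mm along its y (the faces to pinch), 36 mm tall. The point is on its mid-axis, 24 mm above the lid's top face, 12 mm below the block's top; lid shut, 150 mm from the hinge axis and 32 mm above it. Axes turn with the lid; shut they equal the case's.
- lid_hinge (a point): point on the lid's hinge axis, mid-way along the far edge of the case, level with the lid's underside. The axis runs along the case's y; the lid opens by a positive turn about +y.
- cup_base: steel cup, tapered and round, one of three alike: 50 mm tall, rim 62 mm across outside, foot 40 mm across, wall 2 mm, weighted solid foot 18 mm thick, about 80 g; nested in a like cup it sits 18 mm higher (its foot rests on the other's inner floor). Origin: centre of the underside, z up. This one stands on the mat (2 mm thick) beside the case, and is to be the bottom of the stack.
- cup_a: steel cup, tapered and round, one of three alike: 50 mm tall, rim 62 mm across outside, foot 40 mm across, wall 2 mm, weighted solid foot 18 mm thick, about 80 g; nested in a like cup it sits 18 mm higher (its foot rests on the other's inner floor). Origin: centre of the underside, z up. This one starts on the shut lid, on the +y half of the case.
- cup_b: steel cup, tapered and round, one of three alike: 50 mm tall, rim 62 mm across outside, foot 40 mm across, wall 2 mm, weighted solid foot 18 mm thick, about 80 g; nested in a like cup it sits 18 mm higher (its foot rests on the other's inner floor). Origin: centre of the underside, z up. This one starts on the shut lid, on the -y half of the case.
- loupe: bystander: aluminium eye loupe, 36 mm across, 32 mm tall, standing. Origin: centre of the underside.
- screwdriver: bystander: small screwdriver 130 mm long, lying. Origin: under its middle, x along it.
- tray: bystander: white two-compartment tray 80 x 130 x 18 mm. Origin: centre of the underside.
Not all that is in view belongs to the job. What is shaped like the cup_a but brown or green is not meant.

How it is judged (in metres and radians):
On the way:
1. all three cups nested in one upright stack on the mat, let go and at rest, with the lid still shut (((z of cup_a in the frame of cup_base between 0.014 and 0.022 m and z of cup_b in the frame of cup_base between 0.032 and 0.04 m) or (z of cup_b in the frame of cup_base between 0.014 and 0.022 m and z of cup_a in the frame of cup_base between 0.032 and 0.04 m)) and horizontal distance between each of cup_a, cup_b and cup_base below 0.006 m and angle between each of cup_base, cup_a, cup_b's own z axis and vertical below 0.12 rad and linear speed of each of cup_base, cup_a, cup_b below 0.03 m/s and contact force between the fingers and cup_base below 0.1 N and contact force between the fingers and cup_a below 0.1 N and contact force between the fingers and cup_b below 0.1 N and height (world z) of cup_base below 0.008 m and value of joint lid below 0.06 rad), for 0.2 s.
At the end, for the whole second after the job is handed in: The lid is held still between 44 and 56 degrees open (0.768 to 0.978 rad) with the fingers on it, while the three cups stand untouched in one stack on the mat: upright within 7 degrees, centred within 6 mm, one cup 18 mm and the other 36 mm (each within 4 mm) above the bottom cup (((z of cup_a in the frame of cup_base between 0.014 and 0.022 m and z of cup_b in the frame of cup_base between 0.032 and 0.04 m) or (z of cup_b in the frame of cup_base between 0.014 and 0.022 m and z of cup_a in the frame of cup_base between 0.032 and 0.04 m)) and horizontal distance between each of cup_a, cup_b and cup_base below 0.006 m and angle between each of cup_base, cup_a, cup_b's own z axis and vertical below 0.12 rad and linear speed of each of cup_base, cup_a, cup_b below 0.03 m/s and contact force between the fingers and cup_base below 0.1 N and contact force between the fingers and cup_a below 0.1 N and contact force between the fingers and cup_b below 0.1 N and height (world z) of cup_base below 0.008 m and value of joint lid between 0.768 and 0.978 rad and velocity of joint lid between -0.1 and 0.1 rad/s and contact force between the fingers and case above 0.5 N); the arm keeps its last pose, push and grip.
It fails at once if the bottom cup pushed more than 30 mm from where it stood (distance of cup_base from where it was at the start of the episode above 0.03 m).
It fails at once if the loupe moved more than 20 mm (distance of loupe from where it was at the start of the episode above 0.02 m).
It fails at once if the screwdriver moved more than 20 mm (distance of screwdriver from where it was at the start of the episode above 0.02 m).
It fails at once if the tray moved more than 20 mm (distance of tray from where it was at the start of the episode above 0.02 m).
It fails at once if the lid opened past 6 degrees with a cup still on it (value of joint lid above 0.1 rad and (contact force between case and cup_a above 0.05 N or contact force between case and cup_b above 0.05 N)).
It also fails if it takes over 67 s, if anything falls off the work surface, if the arm or the gripper's body presses on something with over 40 N, if the wrist force passes 120 N, or if a joint passes its speed limit or range.

### The arm

A 7-joint arm with a two-finger parallel gripper is mounted at the origin on the work surface. World frame = base frame: x ahead of the robot, y to its left, z up, the work surface at z = 0. Lengths are in m, angles in degrees, forces in N, time in s.
With the tool pointing down it reaches from about 0.425 to 0.875 m from the base axis. Payload 4.7 kg.
Tool frame: the origin (TCP) lies between the finger pads; the fingertips stand 8 mm ahead of it and the grasp point (between the pads) lies 11 mm behind it (env.tip_extent is the distance from the TCP to the fingertips, in m); z points along the fingers, y is the line along which they close (so a half turn about z gives the same grasp; the last joint's range is limited). The gripper opens to 87 mm and grips with 3 to 60 N. Pads are 19 mm wide; open, the fingers measure 117 mm over their backs; the gripper's body (75 mm by 190 mm) begins 51 mm behind the grasp point.
Start: joints at [-70.869, 18.392, -4.016, 83.108, 1.295, 78.541, -3.26], TCP at [0.204, 0.617, 0.231] pointing down, gripper open.
Joint ranges: [-163.93, 163.93], [-17.29, 119.83], [-79.2, 71.16], [3.27, 140.29], [-89.18, 269.18], [5.43, 117.66], [-154.24, 154.24]. Speed limits (degrees/s): [147.25, 147.25, 180, 180, 180, 180, 180].

### API

Orientations are given as [roll, pitch, yaw] about the fixed x, y, z axes, in that order (R = Rz(yaw) Ry(pitch) Rx(roll)).
In Python, from cell import sensors, vision, workorder, env gives the robot as it stands.
- The arm moves only by the tool drive_tool, never from a script. Its argument "moves" is a list of rows, each an object of numbers: "x", "y", "z": the shift along the tool's x, y, z in mm; "rx", "ry", "rz": the turn, a rotation vector about the tool's x, y, z in rad; "fingers": the closure, from -1 (fully open) to 1 (shut). In form: [{"x": .., "y": .., "z": .., "rx": .., "ry": .., "rz": .., "fingers": ..}, ...]. A call has 1 to 20 rows; each row is the pose to reach, as a shift and turn from the pose commanded when the call began, along the tool's axes at that moment; what a row does not reach only later rows make up. A row lasts 1/8 s, in which the tool goes at most 62.5 mm and 10.7 degrees, less where a joint would pass 70% of its speed; a pose out of reach is approached as far as the arm can. A call with a gripper value outside its range is refused whole. The fingers move at their own pace and stop on an object; "force" is the grip in N (left out, the last holds). Time passes only in rows, so rows that repeat a pose let the fingers close. It gives the time, the measured TCP pose, the force, the opening and the grip force at its end, in the units of the state.
- sensors.get_obs(): the state, without advancing time (a new reading comes with each control period).
- vision.read_camera(name): name is "side" or "top" or "wrist"; returns a dict with "image" (384x512x3 uint8, red, green, blue), "fx", "fy", "cx", "cy" (pixels), "R" (3x3) and "t" (3): a world point X has camera coordinates R X + t. Camera axes: x right, y down, z forward; pixel columns grow to the right and rows downward; lengths in m; the calibration is good to about 2 mm. A picture is of the moment at which its call begins. There is no depth.
- workorder.sign_off(): hands the job in; it is judged then, once.
The state is a dict: "time_s": time; "qpos": joint angles; "joint_velocities": joint speeds; "effort": joint torques, N m; "tool_pos": TCP position; "tool_rot": TCP orientation; "force": force on the tool from outside, world axes, zero at the start; "wrist_torque": the same for the moment, N m; "grip_width": finger opening in m; "grasp_force": force on a finger pad.
Only numpy, scipy, OpenCV 4.12 (cv2) and the standard library are available. Lean on these libraries where they do the work, as an engineer would, in place of code of your own. Each camera call takes 0.05 s, during which the arm holds its last target. There are 200 camera calls.

## Working session

There is one attempt and no reset: what is moved stays moved. The work goes in short steps, Python scripts to look and compute and a tool call to move; the robot and the scene stay as the last step left them, time stands still between calls to the robot, and variables do not carry over. Pictures are saved under pics/ and viewed, at most 10 in all, crops included, and the job is handed in when it is done.

Besides the shell and the picture viewer there is one more tool, called after "Emit:" as name(argument=value, ...) on one line, values as JSON. drive_tool: Moves the arm, as the interface text tells. Its arguments: {"type":"object","properties":{"moves":{"type":"array"},"force":{"type":"number"}},"required":["moves"]}

```bash
mkdir -p pics; ls; cat > snap.py <<'E'
import cv2,pickle,sys
from cell import sensors,vision
for n in sys.argv[2:]:
    c=vision.read_camera(n); pickle.dump(c,open(f'pics/{n}{sys.argv[1]}.pkl','wb'))
    cv2.imwrite(f'pics/{n}{sys.argv[1]}.png',cv2.resize(c['image'][...,::-1],(800,600),interpolation=cv2.INTER_CUBIC))
    print(n,c['fx'],c['cx'],c['cy'],(-c['R'].T@c['t']).round(3))
o=sensors.get_obs();print(o['time_s'],o['tool_pos'],o['tool_rot'],o['grip_width'],o['force'])
E
python3 snap.py 0 top side
```

```text
pics
top 453.4054945347022 251.3257008978815 192.28783630461993 [ 0.549 -0.007  1.213]
side 412.80723217559023 260.4002772658273 194.20586624560156 [ 0.17  -0.765  1.024]
0.1 [0.20424301 0.6165716  0.22957128] [-1.79901820e+02  7.69113345e-03  1.61680525e+02] 0.08708975737616172 [ 0.03114731  0.44846543 -0.19551083]
```

View pics/top0.png

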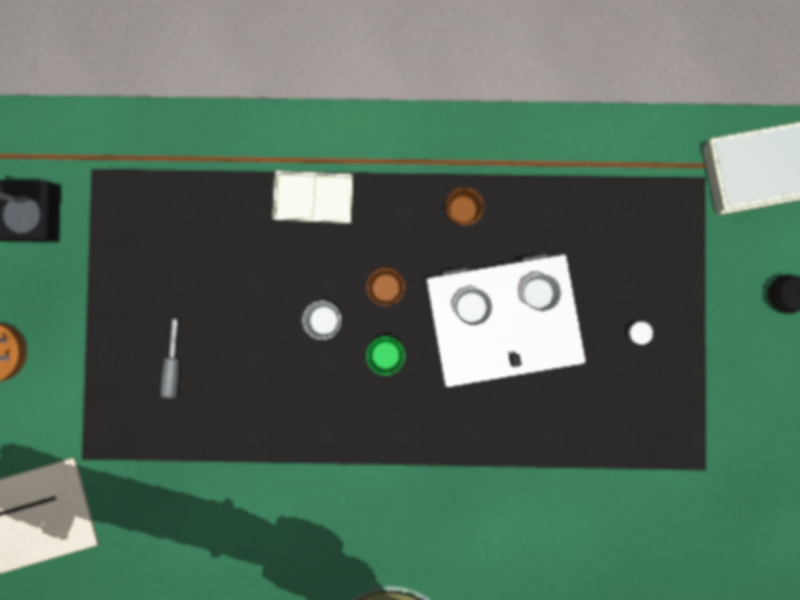

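View pics/side0.png

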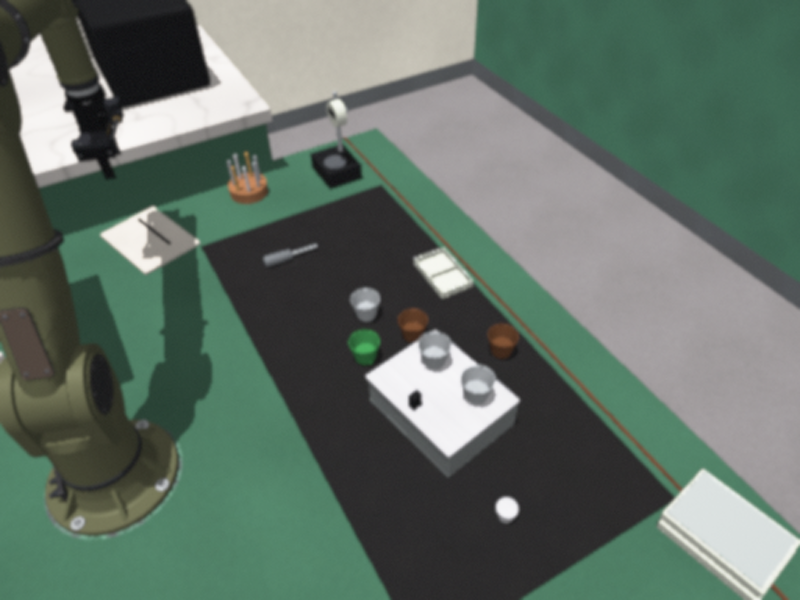

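The top view shows +x up and +y left. The steel base cup is at about (322,320), with the green cup at (385,355) and the brown ones at (385,287) and (463,207). The lid has cup_a at (471,305), cup_b at (538,291) and the grip at (515,359). I'll enlarge this area.

```bash
python3 - <<'E'
import cv2,pickle
c=pickle.load(open('pics/top0.pkl','rb'));im=c['image'][...,::-1]
# native crop cols 185..385, rows 150..255, x4
cr=cv2.resize(im[150:255,185:385],None,fx=4,fy=4,interpolation=cv2.INTER_CUBIC)
cr=cv2.convertScaleAbs(cr,alpha=0.8)
for i in range(0,200,20): cv2.putText(cr,str(185+i),(i*4,10),0,.35,(0,255,255),1);cv2.line(cr,(i*4,12),(i*4,18),(0,255,255),1)
for i in range(0,105,10): cv2.putText(cr,str(150+i),(0,i*4+4),0,.35,(0,255,255),1);cv2.line(cr,(24,i*4),(30,i*4),(0,255,255),1)
cv2.imwrite('pics/c0.png',cr)
print(c['R'].round(3))
E
```

```text
[[ 0.017 -1.    -0.008]
 [-0.999 -0.016 -0.041]
 [ 0.04   0.009 -0.999]]
```

View pics/c0.png

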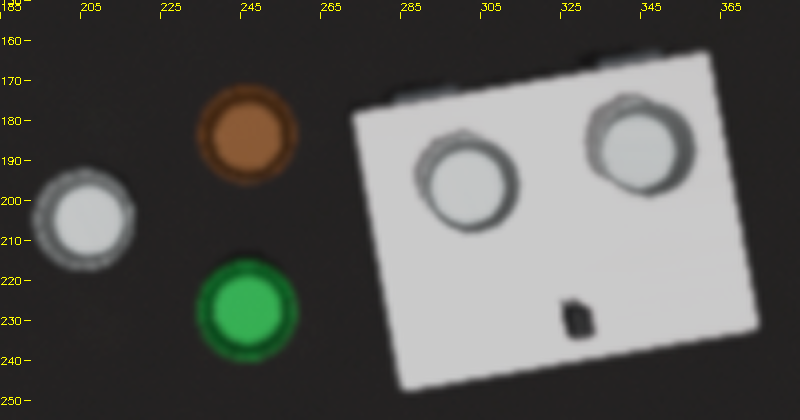

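```bash
cat > geo.py <<'E'
import numpy as np,pickle
from scipy.spatial.transform import Rotation as Ro
def ray(c,u,v,z):
    d=c['R'].T@np.array([(u-c['cx'])/c['fx'],(v-c['cy'])/c['fy'],1]);o=-c['R'].T@c['t']
    return o+d*(z-o[2])/d[2]
def load(n): return pickle.load(open(f'pics/{n}.pkl','rb'))
def delta(pos,down_yaw,tilt=0):
    """shift(mm)/rotvec in current tool frame to reach pos; tool down with yaw, tilted about its own y (deg)"""
    from cell import sensors
    o=sensors.get_obs();R0=Ro.from_euler('xyz',o['tool_rot'],degrees=True)
    R1=Ro.from_euler('xyz',[180,0,down_yaw],degrees=True)*Ro.from_euler('y',tilt,degrees=True)
    return (R0.inv().apply(np.array(pos)-o['tool_pos'])*1000).round(1),(R0.inv()*R1).as_rotvec().round(3)
E
python3 - <<'E'
from geo import *
c=load('top0')
P=lambda x,y,z:ray(c,185+x/4-.375,150+y/4-.375,z)
for n,x,y,z in [('base rim',84,219,.052),('base floor',89,219.5,.02),('a floor',467.5,187,.0985),('a rim',467,181,.1305),('b floor',639,151,.0985),('b rim',643,146,.1305),('green',247,310,.052),('brown',247,135,.052),('grip top',576,320,.1165)]: print(n,P(x,y,z).round(4))
L=np.array([P(*q,.0805) for q in [(353,115),(708,52),(758,328),(403,390)]])
print(L.round(4),[np.linalg.norm(L[i]-L[i-1]).round(4) for i in range(4)])
ctr=L.mean(0);v=(L[0]-L[1])+(L[3]-L[2]);yaw=np.degrees(np.arctan2(v[1],v[0]))-90
ex=(L[0]+L[1]-L[2]-L[3]);yx=np.degrees(np.arctan2(ex[1],ex[0]))
print(ctr,yaw,yx)
y=np.radians((yaw+yx)/2);e=np.array([np.cos(y),np.sin(y),0]);print('grip',ctr-.065*e,'hinge',ctr+.085*e)
s=load('side0')
for n,x,y,z in [('base rim',365,299,.052),('a rim',435,346,.1305),('b rim',478,381,.1305)]: print('side',n,ray(s,(x+.5)*.64-.5,(y+.5)*.64-.5,z).round(4))
E
```

```text
base rim [0.5633 0.1195 0.052 ]
base floor [0.5634 0.1197 0.02  ]
a floor [ 0.5863 -0.1208  0.0985]
a rim [ 0.5888 -0.1172  0.1305]
b floor [ 0.6101 -0.2258  0.0985]
b rim [ 0.6114 -0.2218  0.1305]
green [0.5069 0.0142 0.052 ]
brown [0.6189 0.0161 0.052 ]
grip top [ 0.5066 -0.1852  0.1165]
[[ 0.6307 -0.0506  0.0805]
 [ 0.6738 -0.2718  0.0805]
 [ 0.5022 -0.304   0.0805]
 [ 0.46   -0.0841  0.0805]] [np.float64(0.174), np.float64(0.2254), np.float64(0.1746), np.float64(0.2239)]
[ 0.56668641 -0.17763637  0.0805    ] 10.930023029343218 10.870992592573085
grip [ 0.50285921 -0.18992814  0.0805    ] hinge [ 0.65015276 -0.16156251  0.0805    ]
side base rim [0.5628 0.1187 0.052 ]
side a rim [ 0.5857 -0.1241  0.1305]
side b rim [ 0.6082 -0.2293  0.1305]
```

Both cameras agree on the cups, and the lid measures 174 x 224 mm as it should. Going above cup_a.

```bash
python3 -c "
from geo import *
print(delta([.586,-.121,.21],85))"
```

```text
(array([-594.2, -580.2,   20.6]), array([-1.000e-03,  1.000e-03,  1.338e+00]))
```

Emit:
drive_tool(moves=[{"x": -40,"y": -39,"rz": 0.1,"fingers": -1},{"x": -80,"y": -78,"rz": 0.2,"fingers": -1},{"x": -120,"y": -117,"rz": 0.3,"fingers": -1},{"x": -160,"y": -156,"rz": 0.4,"fingers": -1},{"x": -200,"y": -195,"rz": 0.5,"fingers": -1},{"x": -240,"y": -234,"rz": 0.6,"fingers": -1},{"x": -280,"y": -273,"rz": 0.7,"fingers": -1},{"x": -320,"y": -312,"rz": 0.8,"fingers": -1},{"x": -360,"y": -351,"rz": 0.9,"fingers": -1},{"x": -400,"y": -390,"rz": 1.0,"fingers": -1},{"x": -440,"y": -430,"rz": 1.1,"fingers": -1},{"x": -480,"y": -470,"z": 5,"rz": 1.2,"fingers": -1},{"x": -520,"y": -508,"z": 10,"rz": 1.3,"fingers": -1},{"x": -560,"y": -546,"z": 15,"rz": 1.338,"fingers": -1},{"x": -594,"y": -580,"z": 20,"rz": 1.338,"fingers": -1},{"x": -594,"y": -580,"z": 20,"rz": 1.338,"fingers": -1},{"x": -594,"y": -580,"z": 20,"rz": 1.338,"fingers": -1}], force=15)

```text
invalid input at $.moves[0]: expected keys x, y, z, rx, ry, rz, fingers
```

```bash
python3 snap.py 1 wrist; python3 -c "
from geo import *
print(delta([.586,-.121,.1245],85))"
```

```text
wrist 307.24192807870486 257.7336808678474 189.30623100950376 [0.126 0.643 0.383]
0.15 [0.20426585 0.6166359  0.22968968] [-1.79914672e+02  7.37439976e-03  1.61681080e+02] 0.08698335145938452 [ 0.77846951 -0.26105341  0.37056175]
(array([-594.2, -580.1,  106.1]), array([-1.000e-03,  1.000e-03,  1.338e+00]))
```

View pics/wrist1.png

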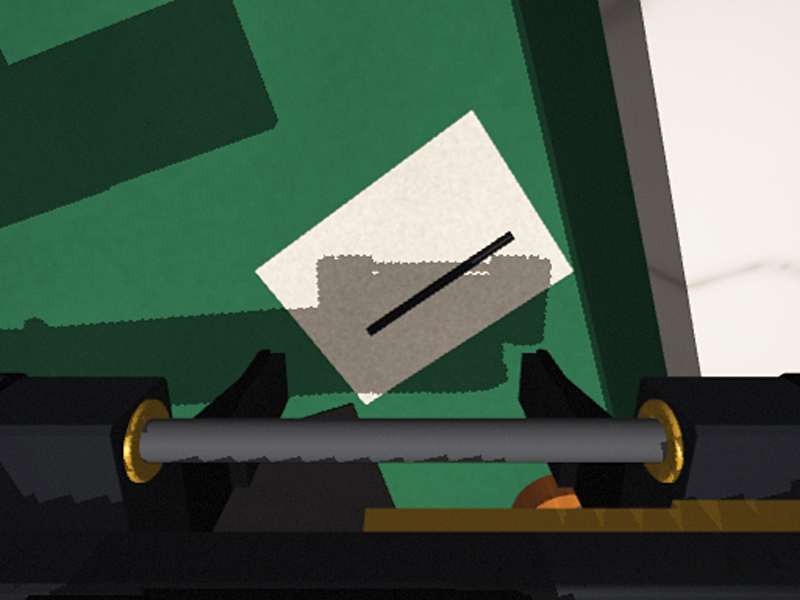

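The call was refused because every key is needed in each row, so the arm hasn't moved. The wrist view shows only the paper sheet under the start pose, with the fingertips at about (270,370) and (535,370).

Emit:
drive_tool(moves=[{"x": -40,"y": -39,"z": 0,"rx": 0,"ry": 0,"rz": 0.1,"fingers": -1},{"x": -80,"y": -78,"z": 0,"rx": 0,"ry": 0,"rz": 0.2,"fingers": -1},{"x": -120,"y": -117,"z": 0,"rx": 0,"ry": 0,"rz": 0.3,"fingers": -1},{"x": -160,"y": -156,"z": 0,"rx": 0,"ry": 0,"rz": 0.4,"fingers": -1},{"x": -200,"y": -195,"z": 0,"rx": 0,"ry": 0,"rz": 0.5,"fingers": -1},{"x": -240,"y": -234,"z": 0,"rx": 0,"ry": 0,"rz": 0.6,"fingers": -1},{"x": -280,"y": -273,"z": 0,"rx": 0,"ry": 0,"rz": 0.7,"fingers": -1},{"x": -320,"y": -312,"z": 0,"rx": 0,"ry": 0,"rz": 0.8,"fingers": -1},{"x": -360,"y": -351,"z": 0,"rx": 0,"ry": 0,"rz": 0.9,"fingers": -1},{"x": -400,"y": -390,"z": 0,"rx": 0,"ry": 0,"rz": 1.0,"fingers": -1},{"x": -440,"y": -430,"z": 0,"rx": 0,"ry": 0,"rz": 1.1,"fingers": -1},{"x": -480,"y": -470,"z": 5,"rx": 0,"ry": 0,"rz": 1.2,"fingers": -1},{"x": -520,"y": -508,"z": 10,"rx": 0,"ry": 0,"rz": 1.3,"fingers": -1},{"x": -560,"y": -546,"z": 15,"rx": 0,"ry": 0,"rz": 1.338,"fingers": -1},{"x": -594,"y": -580,"z": 20,"rx": 0,"ry": 0,"rz": 1.338,"fingers": -1},{"x": -594,"y": -580,"z": 20,"rx": 0,"ry": 0,"rz": 1.338,"fingers": -1},{"x": -594,"y": -580,"z": 20,"rx": 0,"ry": 0,"rz": 1.338,"fingers": -1}], force=15)

```text
time_s: 2.28
tool_pos: [0.5856, -0.1195, 0.2101]
tool_rot: [-179.9, -0.0, 85.0]
force: [1.2, 1.2, 0.0]
grip_width: 0.0874
grasp_force: 0.0
```

```bash
python3 snap.py 2 wrist; python3 -c "
from geo import *
print(delta([.586,-.121,.1245],85))"
```

```text
wrist 307.24192807870486 257.7336808678474 189.30623100950376 [ 0.592 -0.038  0.364]
2.325 [ 0.58572506 -0.11862489  0.21033978] [-1.79961152e+02 -6.67172875e-02  8.51164447e+01] 0.08696152197111072 [0.31405454 1.34590711 0.33513213]
(array([-2.4,  0.5, 85.8]), array([-0.001, -0.001,  0.002]))
```

View pics/wrist2.png

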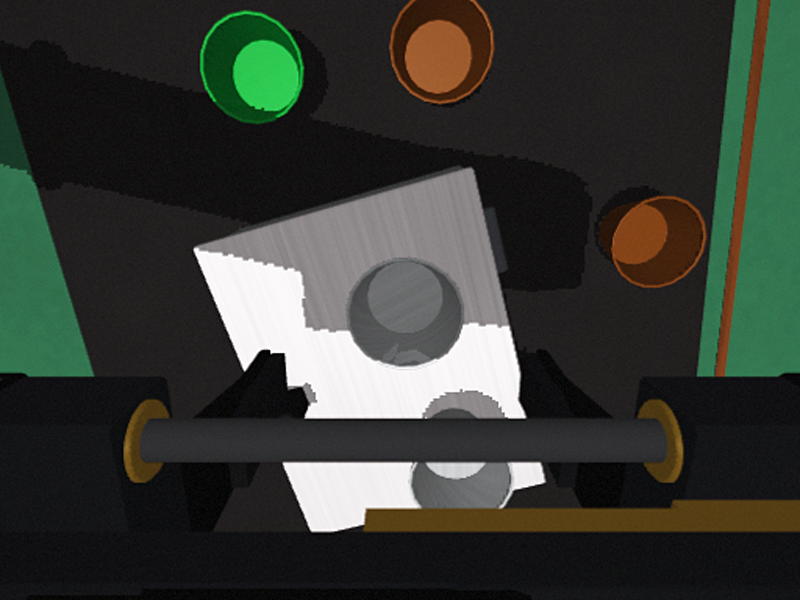

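The wrist view shows cup_a's rim centred at (405,312), midway between the fingers at 270 and 535. Descending, gripping and lifting.

Emit:
drive_tool(moves=[{"x": -2,"y": 0,"z": 30,"rx": 0,"ry": 0,"rz": 0,"fingers": -1},{"x": -2,"y": 0,"z": 60,"rx": 0,"ry": 0,"rz": 0,"fingers": -1},{"x": -2,"y": 0,"z": 86,"rx": 0,"ry": 0,"rz": 0,"fingers": -1},{"x": -2,"y": 0,"z": 86,"rx": 0,"ry": 0,"rz": 0,"fingers": -1},{"x": -2,"y": 0,"z": 86,"rx": 0,"ry": 0,"rz": 0,"fingers": 1},{"x": -2,"y": 0,"z": 86,"rx": 0,"ry": 0,"rz": 0,"fingers": 1},{"x": -2,"y": 0,"z": 86,"rx": 0,"ry": 0,"rz": 0,"fingers": 1},{"x": -2,"y": 0,"z": 86,"rx": 0,"ry": 0,"rz": 0,"fingers": 1},{"x": -2,"y": 0,"z": 86,"rx": 0,"ry": 0,"rz": 0,"fingers": 1},{"x": -2,"y": 0,"z": 86,"rx": 0,"ry": 0,"rz": 0,"fingers": 1},{"x": -2,"y": 0,"z": 70,"rx": 0,"ry": 0,"rz": 0,"fingers": 1},{"x": -2,"y": 0,"z": 40,"rx": 0,"ry": 0,"rz": 0,"fingers": 1},{"x": -2,"y": 0,"z": 10,"rx": 0,"ry": 0,"rz": 0,"fingers": 1},{"x": -2,"y": 0,"z": -10,"rx": 0,"ry": 0,"rz": 0,"fingers": 1},{"x": -2,"y": 0,"z": -10,"rx": 0,"ry": 0,"rz": 0,"fingers": 1}], force=15)

```text
time_s: 4.2
tool_pos: [0.5865, -0.1226, 0.2221]
tool_rot: [179.8, -0.0, 85.0]
force: [-0.6, -0.4, -2.2]
grip_width: 0.0601
grasp_force: 15.0
```

```bash
python3 snap.py 3 wrist top; python3 -c "
from geo import *
print(delta([.563,.119,.20],110))"
```

```text
wrist 307.24192807870486 257.7336808678474 189.30623100950376 [ 0.592 -0.041  0.376]
top 453.4054945347022 251.3257008978815 192.28783630461993 [ 0.549 -0.007  1.213]
4.3 [ 0.58524703 -0.12209761  0.21968985] [-1.79926437e+02 -6.53836146e-03  8.50230144e+01] 0.060032853138723904 [ 0.74292974  0.20553519 -1.30494843]
(array([238.3, -43.1,  19.8]), array([-0.001, -0.   , -0.436]))
```

View pics/wrist3.png

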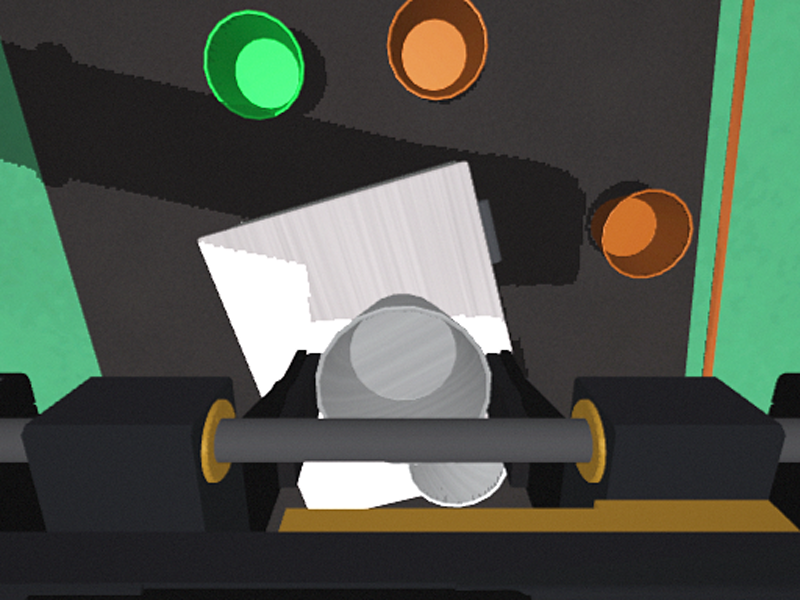

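The cup is held upright with its rim at x 317–490 and its top edge at (404,307). I'll check its offset from the tool axis.

```bash
python3 -c "
from geo import *
c=load('wrist3')
for z in (.2235,.2255,.2275):
  for u,v in [(404,307),(317,385),(490,385)]:
    p=ray(c,(u+.5)*.64-.5,(v+.5)*.64-.5,z); print(z,u,v,p.round(4),((p-[.5854,-.1222,.22])[:2]*1000).round(1))
c=load('wrist2')
print(ray(c,405.5*.64-.5,312.5*.64-.5,.1305))
"
```

```text
0.2235 404 307 [ 0.5887 -0.092   0.2235] [ 3.3 30.2]
0.2235 317 385 [ 0.5556 -0.1182  0.2235] [-29.8   4. ]
0.2235 490 385 [ 0.6164 -0.1237  0.2235] [31.  -1.5]
0.2255 404 307 [ 0.5888 -0.0914  0.2255] [ 3.4 30.8]
0.2255 317 385 [ 0.5561 -0.1172  0.2255] [-29.3   5. ]
0.2255 490 385 [ 0.6161 -0.1226  0.2255] [30.7 -0.4]
0.2275 404 307 [ 0.5888 -0.0907  0.2275] [ 3.4 31.5]
0.2275 317 385 [ 0.5566 -0.1162  0.2275] [-28.8   6. ]
0.2275 490 385 [ 0.6158 -0.1215  0.2275] [30.4  0.7]
[ 0.58578511 -0.11868532  0.1305    ]
```

Emit:
drive_tool(moves=[{"x": 30,"y": -5,"z": 0,"rx": 0,"ry": 0,"rz": 0,"fingers": 1},{"x": 60,"y": -11,"z": 0,"rx": 0,"ry": 0,"rz": 0,"fingers": 1},{"x": 100,"y": -18,"z": 0,"rx": 0,"ry": 0,"rz": 0,"fingers": 1},{"x": 140,"y": -25,"z": 0,"rx": 0,"ry": 0,"rz": 0,"fingers": 1},{"x": 180,"y": -33,"z": 5,"rx": 0,"ry": 0,"rz": 0,"fingers": 1},{"x": 210,"y": -38,"z": 10,"rx": 0,"ry": 0,"rz": 0,"fingers": 1},{"x": 230,"y": -42,"z": 15,"rx": 0,"ry": 0,"rz": 0,"fingers": 1},{"x": 238,"y": -43,"z": 20,"rx": 0,"ry": 0,"rz": 0,"fingers": 1},{"x": 238,"y": -43,"z": 20,"rx": 0,"ry": 0,"rz": 0,"fingers": 1},{"x": 238,"y": -43,"z": 20,"rx": 0,"ry": 0,"rz": 0,"fingers": 1},{"x": 238,"y": -43,"z": 20,"rx": 0,"ry": 0,"rz": 0,"fingers": 1}], force=15)

```text
time_s: 5.68
tool_pos: [0.564, 0.1173, 0.2009]
tool_rot: [180.0, 0.0, 84.9]
force: [-0.1, 0.2, -1.5]
grip_width: 0.0605
grasp_force: 15.0
```

```bash
python3 snap.py 4 wrist; python3 -c "
from geo import *
print(delta([.5626,.119,.064],85))"
```

```text
wrist 307.24192807870486 257.7336808678474 189.30623100950376 [0.57  0.199 0.355]
5.725 [0.56392136 0.11753972 0.20091527] [ 1.79965197e+02 -9.58922577e-03  8.49221546e+01] 0.06016099374919898 [ 0.23606185  0.25202498 -0.65870135]
(array([  1.3,  -1.5, 136.9]), array([ 0.001, -0.   , -0.001]))
```

Emit:
drive_tool(moves=[{"x": 1,"y": -1,"z": 30,"rx": 0,"ry": 0,"rz": 0,"fingers": 1},{"x": 1,"y": -1,"z": 60,"rx": 0,"ry": 0,"rz": 0,"fingers": 1},{"x": 1,"y": -1,"z": 85,"rx": 0,"ry": 0,"rz": 0,"fingers": 1},{"x": 1,"y": -1,"z": 100,"rx": 0,"ry": 0,"rz": 0,"fingers": 1},{"x": 1,"y": -1,"z": 110,"rx": 0,"ry": 0,"rz": 0,"fingers": 1},{"x": 1,"y": -1,"z": 120,"rx": 0,"ry": 0,"rz": 0,"fingers": 1},{"x": 1,"y": -1,"z": 127,"rx": 0,"ry": 0,"rz": 0,"fingers": 1},{"x": 1,"y": -1,"z": 132,"rx": 0,"ry": 0,"rz": 0,"fingers": 1},{"x": 1,"y": -1,"z": 135,"rx": 0,"ry": 0,"rz": 0,"fingers": 1},{"x": 1,"y": -1,"z": 135,"rx": 0,"ry": 0,"rz": 0,"fingers": 1}], force=15)

```text
time_s: 6.98
tool_pos: [0.5628, 0.1196, 0.0656]
tool_rot: [180.0, 0.0, 85.0]
force: [-0.4, 0.2, -0.1]
grip_width: 0.0603
grasp_force: 15.0
```

Force is small and the height is as planned. Going down 1 mm more, then opening gently and rising.

Emit:
drive_tool(moves=[{"x": 0,"y": 0,"z": 1,"rx": 0,"ry": 0,"rz": 0,"fingers": 1},{"x": 0,"y": 0,"z": 1,"rx": 0,"ry": 0,"rz": 0,"fingers": 1},{"x": 0,"y": 0,"z": 1,"rx": 0,"ry": 0,"rz": 0,"fingers": -0.6},{"x": 0,"y": 0,"z": 1,"rx": 0,"ry": 0,"rz": 0,"fingers": -1},{"x": 0,"y": 0,"z": 1,"rx": 0,"ry": 0,"rz": 0,"fingers": -1},{"x": 0,"y": 0,"z": 1,"rx": 0,"ry": 0,"rz": 0,"fingers": -1},{"x": 0,"y": 0,"z": 1,"rx": 0,"ry": 0,"rz": 0,"fingers": -1},{"x": 0,"y": 0,"z": -20,"rx": 0,"ry": 0,"rz": 0,"fingers": -1},{"x": 0,"y": 0,"z": -50,"rx": 0,"ry": 0,"rz": 0,"fingers": -1},{"x": 0,"y": 0,"z": -90,"rx": 0,"ry": 0,"rz": 0,"fingers": -1},{"x": 0,"y": 0,"z": -140,"rx": 0,"ry": 0,"rz": 0,"fingers": -1},{"x": 0,"y": 0,"z": -150,"rx": 0,"ry": 0,"rz": 0,"fingers": -1},{"x": 0,"y": 0,"z": -150,"rx": 0,"ry": 0,"rz": 0,"fingers": -1}], force=15)

```text
time_s: 8.6
tool_pos: [0.5629, 0.1198, 0.2159]
tool_rot: [179.9, -0.0, 85.0]
force: [-0.2, -0.8, -0.3]
grip_width: 0.0865
grasp_force: 0.0
```

```bash
python3 snap.py 5 top side; python3 -c "
from geo import *
print(delta([.609,-.2265,.21],85))
import cv2
t=cv2.resize(load('top5')['image'][150:255,185:385,::-1],(800,420),interpolation=2)
s=cv2.resize(load('side5')['image'][165:210,200:350,::-1],(600,180),interpolation=2)
o=np.zeros((600,800,3),np.uint8);o[:420]=t;o[420:,:600]=s;cv2.imwrite('pics/c5.png',o)"
```

```text
top 453.4054945347022 251.3257008978815 192.28783630461993 [ 0.549 -0.007  1.213]
side 412.80723217559023 260.4002772658273 194.20586624560156 [ 0.17  -0.765  1.024]
8.7 [0.56177191 0.1195612  0.21397547] [-1.79868387e+02  5.60423858e-02  8.50224227e+01] 0.08716026132816865 [ 0.09257623 -0.63865462  0.17609794]
(array([-340.7,   77.1,    4.1]), array([-0.002,  0.001,  0.   ]))
```

View pics/c5.png

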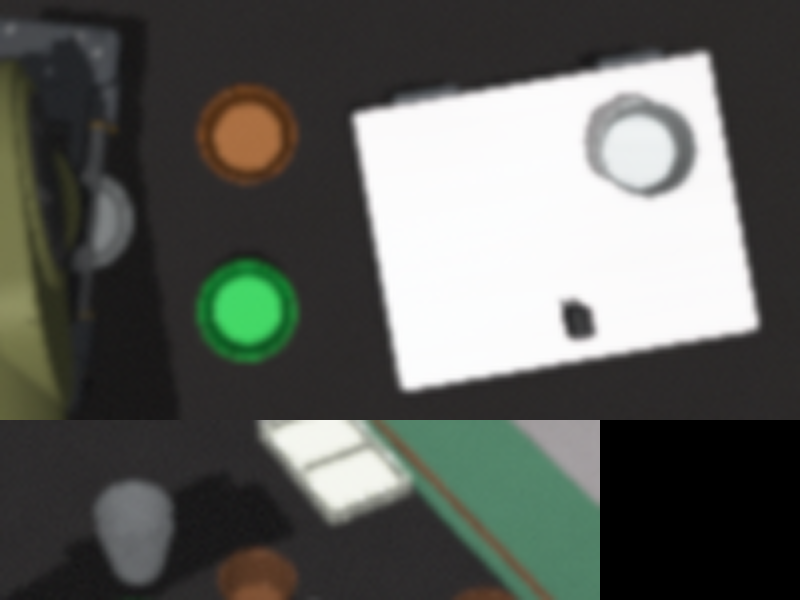

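The side crop shows cup_a nested upright in the base cup, with the pair's top at about (134,495). cup_b and the lid haven't moved. Now cup_b.

Emit:
drive_tool(moves=[{"x": -40,"y": 9,"z": 0,"rx": 0,"ry": 0,"rz": 0,"fingers": -1},{"x": -85,"y": 19,"z": 0,"rx": 0,"ry": 0,"rz": 0,"fingers": -1},{"x": -130,"y": 29,"z": 0,"rx": 0,"ry": 0,"rz": 0,"fingers": -1},{"x": -175,"y": 40,"z": 0,"rx": 0,"ry": 0,"rz": 0,"fingers": -1},{"x": -220,"y": 50,"z": 0,"rx": 0,"ry": 0,"rz": 0,"fingers": -1},{"x": -265,"y": 60,"z": 0,"rx": 0,"ry": 0,"rz": 0,"fingers": -1},{"x": -305,"y": 69,"z": 0,"rx": 0,"ry": 0,"rz": 0,"fingers": -1},{"x": -330,"y": 75,"z": 2,"rx": 0,"ry": 0,"rz": 0,"fingers": -1},{"x": -341,"y": 77,"z": 4,"rx": 0,"ry": 0,"rz": 0,"fingers": -1},{"x": -341,"y": 77,"z": 4,"rx": 0,"ry": 0,"rz": 0,"fingers": -1},{"x": -341,"y": 77,"z": 4,"rx": 0,"ry": 0,"rz": 0,"fingers": -1},{"x": -341,"y": 77,"z": 4,"rx": 0,"ry": 0,"rz": 0,"fingers": -1}], force=15)

```text
time_s: 10.2
tool_pos: [0.6102, -0.2251, 0.2116]
tool_rot: [180.0, -0.1, 85.1]
force: [-0.4, -0.7, -0.2]
grip_width: 0.0871
grasp_force: 0.0
```

```bash
python3 -c "
from geo import *
print(delta([.609,-.2265,.1245],85))"
```

```text
(array([-1.6, -1.1, 87.1]), array([ 0.   , -0.001,  0.002]))
```

Emit:
drive_tool(moves=[{"x": -1,"y": -1,"z": 30,"rx": 0,"ry": 0,"rz": 0,"fingers": -1},{"x": -1,"y": -1,"z": 60,"rx": 0,"ry": 0,"rz": 0,"fingers": -1},{"x": -1,"y": -1,"z": 87,"rx": 0,"ry": 0,"rz": 0,"fingers": -1},{"x": -1,"y": -1,"z": 87,"rx": 0,"ry": 0,"rz": 0,"fingers": -1},{"x": -1,"y": -1,"z": 87,"rx": 0,"ry": 0,"rz": 0,"fingers": 1},{"x": -1,"y": -1,"z": 87,"rx": 0,"ry": 0,"rz": 0,"fingers": 1},{"x": -1,"y": -1,"z": 87,"rx": 0,"ry": 0,"rz": 0,"fingers": 1},{"x": -1,"y": -1,"z": 87,"rx": 0,"ry": 0,"rz": 0,"fingers": 1},{"x": -1,"y": -1,"z": 87,"rx": 0,"ry": 0,"rz": 0,"fingers": 1},{"x": -1,"y": -1,"z": 87,"rx": 0,"ry": 0,"rz": 0,"fingers": 1},{"x": -1,"y": -1,"z": 70,"rx": 0,"ry": 0,"rz": 0,"fingers": 1},{"x": -1,"y": -1,"z": 40,"rx": 0,"ry": 0,"rz": 0,"fingers": 1},{"x": -1,"y": -1,"z": 10,"rx": 0,"ry": 0,"rz": 0,"fingers": 1},{"x": -1,"y": -1,"z": -10,"rx": 0,"ry": 0,"rz": 0,"fingers": 1},{"x": -1,"y": -1,"z": -10,"rx": 0,"ry": 0,"rz": 0,"fingers": 1},{"x": -1,"y": -1,"z": -10,"rx": 0,"ry": 0,"rz": 0,"fingers": 1}], force=15)

```text
time_s: 12.2
tool_pos: [0.6081, -0.2273, 0.2203]
tool_rot: [-179.9, -0.0, 85.0]
force: [0.1, 0.3, -1.3]
grip_width: 0.0593
grasp_force: 14.9
```

```bash
python3 snap.py 6 wrist; python3 -c "
from geo import *
print(delta([.5626,.1195,.20],85))"
```

```text
wrist 307.24192807870486 257.7336808678474 189.30623100950376 [ 0.615 -0.146  0.374]
12.25 [ 0.6079457  -0.22719653  0.21999305] [-1.79857663e+02 -3.43391886e-02  8.50178431e+01] 0.05941419295736269 [-0.32025926  0.26647645 -1.49819006]
(array([341.4, -75.2,  20.4]), array([-0.002, -0.001,  0.   ]))
```

View pics/wrist6.png

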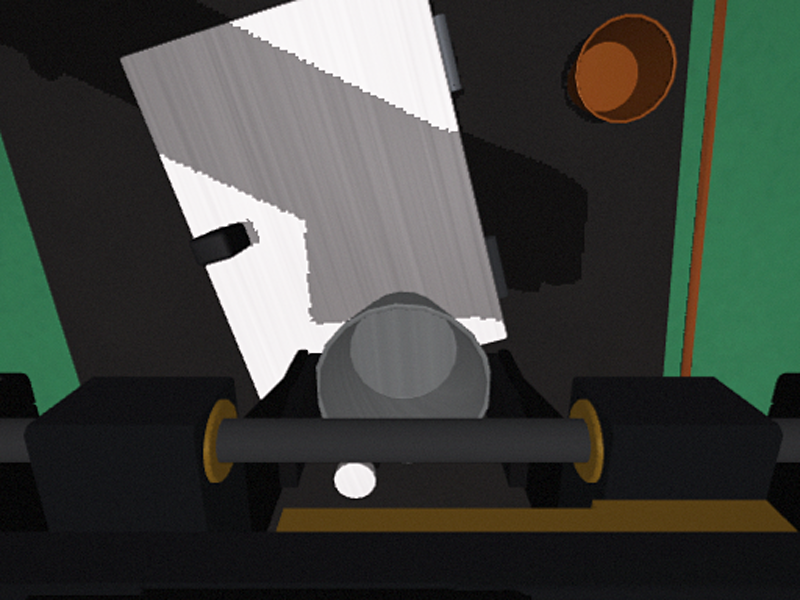

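cup_b is held just as cup_a was (rim x 317–490, top edge at row 305), and the lid grip is visible at (222,243). Moving over the stack.

Emit:
drive_tool(moves=[{"x": 25,"y": -5,"z": 0,"rx": 0,"ry": 0,"rz": 0,"fingers": 1},{"x": 65,"y": -14,"z": 0,"rx": 0,"ry": 0,"rz": 0,"fingers": 1},{"x": 110,"y": -24,"z": 0,"rx": 0,"ry": 0,"rz": 0,"fingers": 1},{"x": 155,"y": -34,"z": 0,"rx": 0,"ry": 0,"rz": 0,"fingers": 1},{"x": 200,"y": -44,"z": 0,"rx": 0,"ry": 0,"rz": 0,"fingers": 1},{"x": 245,"y": -54,"z": 0,"rx": 0,"ry": 0,"rz": 0,"fingers": 1},{"x": 285,"y": -63,"z": 5,"rx": 0,"ry": 0,"rz": 0,"fingers": 1},{"x": 320,"y": -70,"z": 10,"rx": 0,"ry": 0,"rz": 0,"fingers": 1},{"x": 336,"y": -74,"z": 15,"rx": 0,"ry": 0,"rz": 0,"fingers": 1},{"x": 341,"y": -75,"z": 20,"rx": 0,"ry": 0,"rz": 0,"fingers": 1},{"x": 341,"y": -75,"z": 20,"rx": 0,"ry": 0,"rz": 0,"fingers": 1},{"x": 341,"y": -75,"z": 20,"rx": 0,"ry": 0,"rz": 0,"fingers": 1},{"x": 341,"y": -75,"z": 20,"rx": 0,"ry": 0,"rz": 0,"fingers": 1}], force=15)

```text
time_s: 13.88
tool_pos: [0.564, 0.1173, 0.2019]
tool_rot: [180.0, -0.0, 84.9]
force: [-1.5, -0.3, -0.1]
grip_width: 0.0596
grasp_force: 15.0
```

```bash
python3 -c "
from geo import *
print(delta([.5626,.1195,.082],85))"
```

```text
(array([  2.1,  -1.7, 119.9]), array([ 0.001, -0.   , -0.002]))
```

Emit:
drive_tool(moves=[{"x": 1,"y": -1,"z": 30,"rx": 0,"ry": 0,"rz": 0,"fingers": 1},{"x": 1,"y": -1,"z": 60,"rx": 0,"ry": 0,"rz": 0,"fingers": 1},{"x": 1,"y": -1,"z": 75,"rx": 0,"ry": 0,"rz": 0,"fingers": 1},{"x": 1,"y": -1,"z": 88,"rx": 0,"ry": 0,"rz": 0,"fingers": 1},{"x": 1,"y": -1,"z": 98,"rx": 0,"ry": 0,"rz": 0,"fingers": 1},{"x": 1,"y": -1,"z": 106,"rx": 0,"ry": 0,"rz": 0,"fingers": 1},{"x": 1,"y": -1,"z": 112,"rx": 0,"ry": 0,"rz": 0,"fingers": 1},{"x": 1,"y": -1,"z": 116,"rx": 0,"ry": 0,"rz": 0,"fingers": 1},{"x": 1,"y": -1,"z": 118,"rx": 0,"ry": 0,"rz": 0,"fingers": 1},{"x": 1,"y": -1,"z": 118,"rx": 0,"ry": 0,"rz": 0,"fingers": 1}], force=15)

```text
time_s: 15.12
tool_pos: [0.5627, 0.1197, 0.0836]
tool_rot: [180.0, -0.0, 85.0]
force: [-0.0, -0.5, -1.0]
grip_width: 0.0596
grasp_force: 15.0
```

Emit:
drive_tool(moves=[{"x": 0,"y": 0,"z": 1,"rx": 0,"ry": 0,"rz": 0,"fingers": 1},{"x": 0,"y": 0,"z": 1,"rx": 0,"ry": 0,"rz": 0,"fingers": 1},{"x": 0,"y": 0,"z": 1,"rx": 0,"ry": 0,"rz": 0,"fingers": -0.6},{"x": 0,"y": 0,"z": 1,"rx": 0,"ry": 0,"rz": 0,"fingers": -1},{"x": 0,"y": 0,"z": 1,"rx": 0,"ry": 0,"rz": 0,"fingers": -1},{"x": 0,"y": 0,"z": 1,"rx": 0,"ry": 0,"rz": 0,"fingers": -1},{"x": 0,"y": 0,"z": 1,"rx": 0,"ry": 0,"rz": 0,"fingers": -1},{"x": 0,"y": 0,"z": -20,"rx": 0,"ry": 0,"rz": 0,"fingers": -1},{"x": 0,"y": 0,"z": -50,"rx": 0,"ry": 0,"rz": 0,"fingers": -1},{"x": 0,"y": 0,"z": -90,"rx": 0,"ry": 0,"rz": 0,"fingers": -1},{"x": 0,"y": 0,"z": -130,"rx": 0,"ry": 0,"rz": 0,"fingers": -1},{"x": 0,"y": 0,"z": -130,"rx": 0,"ry": 0,"rz": 0,"fingers": -1},{"x": 0,"y": 0,"z": -130,"rx": 0,"ry": 0,"rz": 0,"fingers": -1}], force=15)

```text
time_s: 16.75
tool_pos: [0.5623, 0.1197, 0.213]
tool_rot: [-180.0, 0.0, 85.0]
force: [-0.4, 0.6, 0.3]
grip_width: 0.0871
grasp_force: 0.0
```

```bash
python3 -c "
from geo import *
c=load('wrist6');p=ray(c,(245+.5)*.64-.5,(228+.5)*.64-.5,.1165);print('grip top far edge approx',p)
for t in (-25,0,25): print(t,delta([.503,-.19,.23],10.9,t), Ro.from_euler('xyz',[180,0,10.9],degrees=True).__mul__(Ro.from_euler('y',t,degrees=True)).apply([0,0,1]))"
```

```text
grip top far edge approx [ 0.52576194 -0.17967661  0.1165    ]
-25 (array([-313.6,  -32.2,  -16.9]), array([ 0.281, -0.373,  1.272])) [-0.41499368 -0.07991519 -0.90630779]
0 (array([-313.6,  -32.2,  -16.9]), array([-1.000e-03,  0.000e+00,  1.294e+00])) [ 2.31575129e-17 -1.20255259e-16 -1.00000000e+00]
25 (array([-313.6,  -32.2,  -16.9]), array([-0.283,  0.374,  1.272])) [ 0.41499368  0.07991519 -0.90630779]
```

Now moving above the lid grip, turned so the fingers close along the case's y. I'm pre-tilting 25° so the tilt is symmetric over the lift.

Emit:
drive_tool(moves=[{"x": -20,"y": -2,"z": -10,"rx": -0.02,"ry": 0.03,"rz": 0.1,"fingers": -1},{"x": -55,"y": -6,"z": -17,"rx": -0.05,"ry": 0.06,"rz": 0.21,"fingers": -1},{"x": -95,"y": -10,"z": -17,"rx": -0.08,"ry": 0.11,"rz": 0.37,"fingers": -1},{"x": -135,"y": -14,"z": -17,"rx": -0.118,"ry": 0.156,"rz": 0.53,"fingers": -1},{"x": -175,"y": -18,"z": -17,"rx": -0.154,"ry": 0.203,"rz": 0.69,"fingers": -1},{"x": -215,"y": -22,"z": -17,"rx": -0.189,"ry": 0.25,"rz": 0.85,"fingers": -1},{"x": -255,"y": -26,"z": -17,"rx": -0.225,"ry": 0.297,"rz": 1.01,"fingers": -1},{"x": -290,"y": -30,"z": -17,"rx": -0.26,"ry": 0.344,"rz": 1.17,"fingers": -1},{"x": -314,"y": -32,"z": -17,"rx": -0.283,"ry": 0.374,"rz": 1.272,"fingers": -1},{"x": -314,"y": -32,"z": -17,"rx": -0.283,"ry": 0.374,"rz": 1.272,"fingers": -1},{"x": -314,"y": -32,"z": -17,"rx": -0.283,"ry": 0.374,"rz": 1.272,"fingers": -1},{"x": -314,"y": -32,"z": -17,"rx": -0.283,"ry": 0.374,"rz": 1.272,"fingers": -1},{"x": -314,"y": -32,"z": -17,"rx": -0.283,"ry": 0.374,"rz": 1.272,"fingers": -1}], force=15)

```text
time_s: 18.38
tool_pos: [0.5039, -0.1893, 0.2304]
tool_rot: [180.0, -25.0, 11.0]
force: [0.6, -0.2, 0.4]
grip_width: 0.0871
grasp_force: 0.0
```

```bash
python3 snap.py 7 top side wrist; python3 -c "
from geo import *
import cv2
from cell import sensors
print(np.round(sensors.get_obs()['qpos'],1))
f=lambda n,r0,r1,c0,c1,w,h:cv2.resize(load(n)['image'][r0:r1,c0:c1,::-1],(w,h),interpolation=2)
o=np.zeros((600,800,3),np.uint8)
o[:200,:400]=f('top7',170,240,180,320,400,200)
o[:200,400:]=f('side7',160,220,180,300,400,200)
o[200:,:533]=f('wrist7',0,384,0,512,533,400)
cv2.imwrite('pics/c7.png',o)"
```

```text
top 453.4054945347022 251.3257008978815 192.28783630461993 [ 0.549 -0.007  1.213]
side 412.80723217559023 260.4002772658273 194.20586624560156 [ 0.17  -0.765  1.024]
wrist 307.24192807870486 257.7336808678474 189.30623100950376 [ 0.512 -0.188  0.405]
18.525 [ 0.5037353  -0.18993117  0.2305284 ] [179.97023938 -25.05227959  10.94869126] 0.08720336696646072 [-0.54783491 -0.27191061 -0.28214214]
[-20.8 -15.7  42.5 117.9  -3.7  52.7 -54.8]
```

View pics/c7.png

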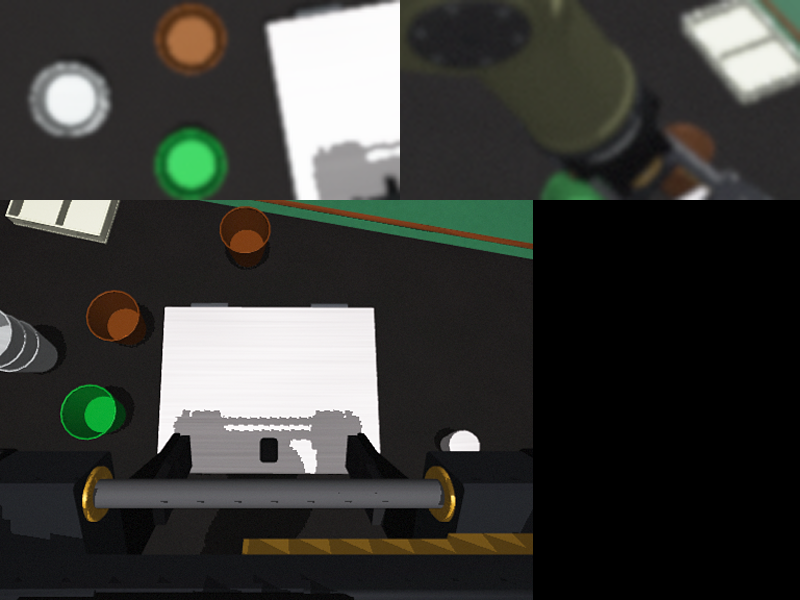

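The stack's three rims are evenly spaced at the left edge of the wrist view, around (15,345), and the stack is centred at (70,99) in the top crop. The grip sits at (269,450), centred between the fingers. Joint 2 is close to its limit at this tilt, so I'll grasp at a smaller one.

```bash
python3 -c "
from geo import *
c=load('wrist7')
k=512/533
for v in (437,450,463): print(ray(c,(269.5)*k-.5,(v-200+.5)*k-.5,.1165).round(4))
t=load('top7');print('stack rim',ray(t,180+70*.35-.33,170+99*.35-.33,.088))
g=np.array([.503,-.19,.1045])
T=12
R1=Ro.from_euler('xyz',[180,0,10.9],degrees=True)*Ro.from_euler('y',T,degrees=True)
zt=R1.apply([0,0,1]);tcp=g+.005*zt
print('tcp',tcp)
print(delta(tcp-.06*zt,10.9,T));print(delta(tcp,10.9,T))
"
```

```text
[ 0.5152 -0.188   0.1165]
[ 0.504  -0.1902  0.1165]
[ 0.4928 -0.1923  0.1165]
stack rim [0.56294783 0.119234   0.088     ]
tcp [ 0.5040208  -0.18980342  0.09960926]
(array([-41.6,  -0.1,  60.3]), array([ 0.   , -0.228,  0.001]))
(array([-5.520e+01, -1.000e-01,  1.187e+02]), array([ 0.   , -0.228,  0.001]))
```

Emit:
drive_tool(moves=[{"x": -20,"y": 0,"z": 30,"rx": 0,"ry": -0.11,"rz": 0,"fingers": -1},{"x": -42,"y": 0,"z": 60,"rx": 0,"ry": -0.228,"rz": 0,"fingers": -1},{"x": -42,"y": 0,"z": 60,"rx": 0,"ry": -0.228,"rz": 0,"fingers": -1},{"x": -46,"y": 0,"z": 80,"rx": 0,"ry": -0.228,"rz": 0,"fingers": -1},{"x": -51,"y": 0,"z": 100,"rx": 0,"ry": -0.228,"rz": 0,"fingers": -1},{"x": -55,"y": 0,"z": 118,"rx": 0,"ry": -0.228,"rz": 0,"fingers": -1},{"x": -55,"y": 0,"z": 118,"rx": 0,"ry": -0.228,"rz": 0,"fingers": -1},{"x": -55,"y": 0,"z": 118,"rx": 0,"ry": -0.228,"rz": 0,"fingers": 1},{"x": -55,"y": 0,"z": 118,"rx": 0,"ry": -0.228,"rz": 0,"fingers": 1},{"x": -55,"y": 0,"z": 118,"rx": 0,"ry": -0.228,"rz": 0,"fingers": 1},{"x": -55,"y": 0,"z": 118,"rx": 0,"ry": -0.228,"rz": 0,"fingers": 1},{"x": -55,"y": 0,"z": 118,"rx": 0,"ry": -0.228,"rz": 0,"fingers": 1},{"x": -55,"y": 0,"z": 118,"rx": 0,"ry": -0.228,"rz": 0,"fingers": 1},{"x": -55,"y": 0,"z": 118,"rx": 0,"ry": -0.228,"rz": 0,"fingers": 1},{"x": -55,"y": 0,"z": 118,"rx": 0,"ry": -0.228,"rz": 0,"fingers": 1}], force=25)

```text
time_s: 20.4
tool_pos: [0.5036, -0.19, 0.1003]
tool_rot: [-180.0, -12.0, 10.9]
force: [-1.9, -1.9, 2.9]
grip_width: 0.016
grasp_force: 25.0
```

```bash
cat > arc.py <<'E'
import sys
from geo import *
from cell import sensors
o=sensors.get_obs();print(np.round(o['qpos'],1),o['tool_pos'],o['grip_width'],o['force'])
R0=Ro.from_euler('xyz',o['tool_rot'],degrees=True)
h=np.array([.6515,-.1615,.0725]);ax=Ro.from_euler('z',10.9,degrees=True).apply([0,1,0])
a0,a1,n,f=map(float,sys.argv[1:5])  # current lid deg, target, rows, tool-turn fraction
r=o['tool_pos']-h
for i in range(1,int(n)+1):
    d=np.radians((a1-a0)*i/n)
    p=Ro.from_rotvec(ax*d).apply(r)-r
    print((R0.inv().apply(p)*1000).round(1),R0.inv().apply(ax*d*f).round(3))
E
python3 arc.py 0 50 12 0.8
```

```text
[-22.    4.4  46.2 117.9 -13.1  49.9 -47.6] [ 0.50358387 -0.19001606  0.1002787 ] 0.015985741820775137 [-1.86720335 -1.91514603  2.85345735]
[  4.6  -0.  -10.1] [-0.    -0.058  0.   ]
[ 10.   -0.  -19.9] [-0.    -0.116  0.   ]
[ 16.   -0.  -29.3] [-0.    -0.175  0.   ]
[ 22.7  -0.  -38.2] [-0.    -0.233  0.   ]
[ 30.   -0.  -46.5] [-0.    -0.291  0.   ]
[ 38.   -0.  -54.4] [-0.    -0.349  0.   ]
[ 46.4  -0.  -61.6] [-0.    -0.407  0.   ]
[ 55.4  -0.  -68.2] [-0.    -0.465  0.   ]
[ 64.8  -0.1 -74.1] [-0.    -0.524  0.   ]
[ 74.7  -0.1 -79.3] [-0.    -0.582  0.   ]
[ 84.9  -0.1 -83.8] [-0.   -0.64  0.  ]
[ 95.4  -0.1 -87.6] [-0.    -0.698  0.   ]
```

The grip is pinched at a 16 mm opening, which matches the block. Lifting the first 25° with the tool turning along with the lid.

Emit:
drive_tool(moves=[{"x": 2.2,"y": 0,"z": -5,"rx": 0,"ry": -0.036,"rz": 0,"fingers": 1},{"x": 4.6,"y": 0,"z": -10.1,"rx": 0,"ry": -0.073,"rz": 0,"fingers": 1},{"x": 7.3,"y": 0,"z": -15,"rx": 0,"ry": -0.109,"rz": 0,"fingers": 1},{"x": 10,"y": 0,"z": -19.9,"rx": 0,"ry": -0.145,"rz": 0,"fingers": 1},{"x": 13,"y": 0,"z": -24.6,"rx": 0,"ry": -0.182,"rz": 0,"fingers": 1},{"x": 16,"y": 0,"z": -29.3,"rx": 0,"ry": -0.218,"rz": 0,"fingers": 1},{"x": 19.3,"y": 0,"z": -33.8,"rx": 0,"ry": -0.255,"rz": 0,"fingers": 1},{"x": 22.7,"y": 0,"z": -38.2,"rx": 0,"ry": -0.291,"rz": 0,"fingers": 1},{"x": 26.3,"y": 0,"z": -42.4,"rx": 0,"ry": -0.327,"rz": 0,"fingers": 1},{"x": 30,"y": 0,"z": -46.5,"rx": 0,"ry": -0.364,"rz": 0,"fingers": 1},{"x": 34,"y": 0,"z": -50.5,"rx": 0,"ry": -0.4,"rz": 0,"fingers": 1},{"x": 38,"y": 0,"z": -54.4,"rx": 0,"ry": -0.436,"rz": 0,"fingers": 1},{"x": 38,"y": 0,"z": -54.4,"rx": 0,"ry": -0.436,"rz": 0,"fingers": 1}], force=25)

```text
time_s: 22.02
tool_pos: [0.5287, -0.1852, 0.1613]
tool_rot: [-180.0, 13.1, 10.9]
force: [-4.0, 1.5, 1.8]
grip_width: 0.0158
grasp_force: 25.0
```

```bash
python3 arc.py 25 50 12 1
```

```text
[-21.8  23.4  44.8  93.   -9.3  81.3 -54.7] [ 0.52870112 -0.18524441  0.16126958] 0.01583245608962235 [-3.96781462  1.46064631  1.81499745]
[ 2.2 -0.  -5.1] [-0.    -0.036  0.   ]
[  4.6  -0.  -10.2] [-0.    -0.073  0.   ]
[  7.2  -0.  -15.1] [-0.    -0.109  0.   ]
[  9.9  -0.  -20. ] [-0.    -0.145  0.   ]
[ 12.8  -0.  -24.7] [-0.    -0.182  0.   ]
[ 15.9  -0.  -29.3] [-0.    -0.218  0.   ]
[ 19.2  -0.  -33.9] [-0.    -0.255  0.   ]
[ 22.6  -0.  -38.3] [-0.    -0.291  0.   ]
[ 26.2  -0.  -42.5] [-0.    -0.327  0.   ]
[ 29.9  -0.  -46.7] [-0.    -0.364  0.   ]
[ 33.8  -0.  -50.7] [-0.  -0.4  0. ]
[ 37.9  -0.  -54.5] [-0.    -0.436  0.   ]
```

Emit:
drive_tool(moves=[{"x": 2.2,"y": 0,"z": -5.1,"rx": 0,"ry": -0.03,"rz": 0,"fingers": 1},{"x": 4.6,"y": 0,"z": -10.2,"rx": 0,"ry": -0.061,"rz": 0,"fingers": 1},{"x": 7.2,"y": 0,"z": -15.1,"rx": 0,"ry": -0.092,"rz": 0,"fingers": 1},{"x": 9.9,"y": 0,"z": -20,"rx": 0,"ry": -0.122,"rz": 0,"fingers": 1},{"x": 12.8,"y": 0,"z": -24.7,"rx": 0,"ry": -0.153,"rz": 0,"fingers": 1},{"x": 15.9,"y": 0,"z": -29.3,"rx": 0,"ry": -0.183,"rz": 0,"fingers": 1},{"x": 19.2,"y": 0,"z": -33.9,"rx": 0,"ry": -0.214,"rz": 0,"fingers": 1},{"x": 22.6,"y": 0,"z": -38.3,"rx": 0,"ry": -0.245,"rz": 0,"fingers": 1},{"x": 26.2,"y": 0,"z": -42.5,"rx": 0,"ry": -0.275,"rz": 0,"fingers": 1},{"x": 29.9,"y": 0,"z": -46.7,"rx": 0,"ry": -0.306,"rz": 0,"fingers": 1},{"x": 33.8,"y": 0,"z": -50.7,"rx": 0,"ry": -0.336,"rz": 0,"fingers": 1},{"x": 37.9,"y": 0,"z": -54.5,"rx": 0,"ry": -0.367,"rz": 0,"fingers": 1},{"x": 37.9,"y": 0,"z": -54.5,"rx": 0,"ry": -0.367,"rz": 0,"fingers": 1},{"x": 37.9,"y": 0,"z": -54.5,"rx": 0,"ry": -0.367,"rz": 0,"fingers": 1},{"x": 37.9,"y": 0,"z": -54.5,"rx": 0,"ry": -0.367,"rz": 0,"fingers": 1}], force=25)

```text
time_s: 23.9
tool_pos: [0.5771, -0.1761, 0.2058]
tool_rot: [-180.0, 34.0, 10.9]
force: [-3.1, 0.7, -0.6]
grip_width: 0.0158
grasp_force: 25.0
```

```bash
python3 snap.py 8 top side wrist; python3 -c "
from geo import *
import cv2
from cell import sensors
o=sensors.get_obs();print(np.round(o['qpos'],1))
f=lambda n,r0,r1,c0,c1,w,h:cv2.resize(load(n)['image'][r0:r1,c0:c1,::-1],(w,h),interpolation=2)
h=np.array([.6515,-.1615,.0725]);ex=np.array([np.cos(np.radians(10.9)),np.sin(np.radians(10.9)),0])
for p in ([.5036,-.19,.1003],o['tool_pos']):
  r=np.array(p)-h;print(np.hypot(r@ex,r[2]),np.degrees(np.arctan2(r[2],-(r@ex))))
o=np.zeros((600,800,3),np.uint8)
o[:300,:400]=f('top8',150,255,180,320,400,300)
o[:300,400:]=f('side8',160,265,180,320,400,300)
o[300:,:400]=f('wrist8',0,384,0,512,400,300)
cv2.imwrite('pics/c8.png',o)"
```

```text
top 453.4054945347022 251.3257008978815 192.28783630461993 [ 0.549 -0.007  1.213]
side 412.80723217559023 260.4002772658273 194.20586624560156 [ 0.17  -0.765  1.024]
wrist 307.24192807870486 257.7336808678474 189.30623100950376 [ 0.728 -0.147  0.288]
24.05 [ 0.5772996  -0.17604021  0.20595952] [-179.99027896   33.9723377    10.88136003] 0.015975419906579677 [-2.95740863  1.86857331 -1.80469466]
[-15.4  43.4  42.2  66.3  -8.7 108.1 -54.5]
0.15316494263952374 10.457356891906638
0.15339002723276826 60.46636854724004
```

View pics/c8.png

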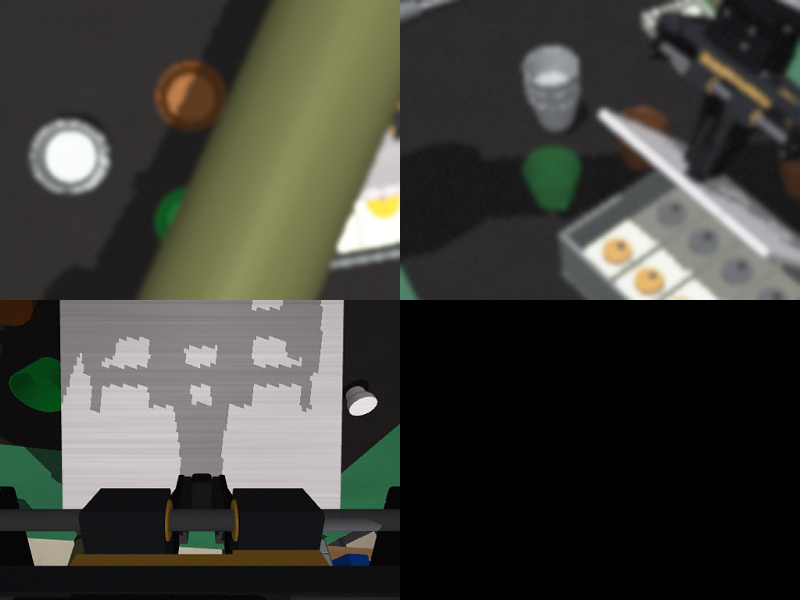

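The stack stands upright as three nested cups, at (552,85) in the side crop. The lid is open and held by the gripper, and the lift geometry gives 50.0°. Handing in.

```bash
python3 -c "
from cell import workorder
print(workorder.sign_off())"
```

```text
the job is handed in; nothing more can be done
None
```

The job is handed in: the three steel cups stand nested in one upright stack on the mat, and the gripper is holding the lid at about 50° (worked out from the tool pose); sign-off gave no verdict.

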